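Load the imaging turntable and index it to the camera

TASK

Stand the potted barrel cactus gently, upright, in the middle of the empty pad that comes up next for the camera on the plant-imaging turntable. Then pull the turntable's spring plunger up by its black knob, turn the platter clockwise (seen from above) on to the very next hole, so that the cactus stands before the camera, and let the pin snap fully in. Take care that the two plants already on the platter keep their places, and leave everything else on the bench as it is.

Things in the scene. Friction and masses are not known exactly. Their poses are not given: they have to be found in the camera images.
- cactus_mid (a point): The only barrel cactus: one round ribbed ball of 43 mm, its top 77 mm above the pot's foot, standing on the bench at the robot's right among two other potted succulents (any of three places, 75 mm or more apart). Pot: tapered, 50 mm high, rim 58 mm across and 11 mm high, foot 41 mm; mass 0.08 to 0.17 kg; grip it by the rim. This point: on its axis, half-way up (25 mm above the foot); z up.
- load_pad (a point): Centre of the top of the pad to load: flat dark rubber disc, 62 mm across, top 38 mm above the bench, 2 mm proud of the platter. Six pads lie 60 deg apart, 80 mm from the platter's axis. This empty one is next counter-clockwise (from above) of the pad before the camera, so the next to come there. It turns with the platter.
- axis_top (a point): On the vertical axis of the bolted-down turntable, on the hub's top, 39 mm above the bench; z up. Fixed base: round, 312 mm, with a steel index ring, top 24 mm above the bench, six 10 mm holes at 138 mm radius, 60 deg apart. On it turns an aluminium platter of 226 mm, top at 36 mm, with light friction (0.1 N m); a 34 mm wide lug on it, over the ring, carries the plunger.
- platter (a joint): Turn of the platter in rad, clockwise seen from above positive: 0 (give or take 0.01) = starting hole, 1.047 (60 deg) = next hole. The pin has about 0.01 rad of play either way in a hole.
- plunger (a joint): Pull of the plunger in m: 0 = pin fully in the hole, 0.012 = pulled right up. The 8 mm pin, chamfered at its end, is clear of the index ring from 0.009 on; let go between holes it rests on the ring at 0.009 and drops in when over a hole. Spring: about 7 N at 0, 13 N at full pull.
- knob (a point): Centre of the plunger's pull knob: black upright cylinder, 26 mm across, 22 mm high, centre 63 mm above the bench with the pin in. Under it a steel sleeve, 17 mm across up to 52 mm, on the lug (top at 36 mm). Pulls straight up; 138 mm from the axis, turns with the platter. It stands 90 deg counter-clockwise (from above) of load_pad; the pads on both sides of it are empty.
- next_hole (a point): Centre of the mouth of the next hole, on the index ring's top, 24 mm above the bench: where the pin must snap in. Fixed to the base.
- camera_lens (a point): Front of the small fixed camera's lens, 98 mm above the bench, 156 mm from the axis, looking level at the axis across the pad next clockwise of load_pad. Ring light 64 mm across; camera body up to 120 mm high; behind it a post to 139 mm high, 260 mm from the axis.
- plant_b_mid (a point): Rosette succulent, 70 mm high with its pot, on the pad before the camera at the start; rides along. Same kind of pot and point as the cactus.
- pad_b (a point): Centre of the top of the pad under plant_b; turns with the platter.
- plant_c_mid (a point): Spiky succulent, 80 mm high with its pot, on the pad next clockwise of plant_b's; rides along. Same kind of pot and point.
- pad_c (a point): Centre of the top of the pad under plant_c; turns with the platter.
- succulent_1_mid (a point): Bystander: rosette succulent in the same kind of pot on the bench near the cactus, 70 mm high; same point.
- succulent_2_mid (a point): Bystander: spiky succulent in the same kind of pot on the bench near the cactus, 80 mm high; same point.
- sprayer: Bystander: white hand sprayer, 186 mm high, 74 mm across, left of the turntable. Origin under its centre.
- pruners: Bystander: pruning shears lying flat, 170 mm long, left. Origin near the pivot, on the bench.
- dibber: Bystander: wooden T-handled dibber lying flat, 190 mm long, 24 mm high, near the robot on the right. Origin mid-length, on the bench.
- pot_stack: Bystander: stack of four empty pots, 88 mm across, 107 mm high, far right. Origin under its centre.
Not all that is in view belongs to the job. What is shaped like the part that bears plant_c_mid but yellow is not meant.

How it is judged:
By the outcome, as a careful person would: the job done as asked, in the order asked, and still so for the second after the job is handed in, with the robot touching nothing.
It also fails if it takes over 54 s, if anything falls off the work surface, if the arm or the gripper's body presses on something with over 40 N, if the wrist force passes 120 N, or if a joint passes its speed limit or range.

ROBOT

A 6-joint arm with a two-finger parallel gripper is mounted at the origin on the work surface. World frame = base frame: x ahead of the robot, y to its left, z up, the work surface at z = 0. Lengths are in m, angles in rad, forces in N, time in s.
With the tool pointing down it reaches from about 0.375 to 0.975 m from the base axis. Payload 3.8 kg.
Tool frame: the origin (TCP) lies on the centre line of the jaws, within the pads' length; the fingertips stand 14 mm ahead of it and the grasp point (between the pads) lies 5 mm behind it; z points along the fingers, x is the direction in which the jaws open and shut, and the axes are right-handed (so a half turn about z gives the same grasp; the last joint's range is limited). The gripper opens to 85 mm and grips with 20 to 120 N. Pads are 22 mm wide; open, the fingers measure 114 mm over their backs; the gripper's body (76 mm by 85 mm) begins 54 mm behind the grasp point. The pads swing forward as they close: fully open they stand 13 mm farther back than shut.
Start: joints at [-0.037, 0.264, 1.604, -0, 1.274, -0.037], TCP at [0.675, -0, 0.245] pointing down, gripper open.
Joint ranges: [-2.63, 2.63], [-0.94, 2.18], [0.31, 2.57], [-1.31, 4.45], [0, 2.66], [-2.55, 2.55]. Speed limits (rad/s): [2.57, 2.57, 3.14, 3.14, 3.14, 3.14].

INTERFACE

Orientations are given as a rotation vector (axis times angle).
In Python, from workcell import bot gives the robot as it stands. The module is installed in compiled form; this text tells all that it offers.
- The arm moves only by the tool arm_command, never from a script. Its argument "steps" is one flat list of numbers, 7 for each row, row after row: the shift along the tool's x, y, z in units of 30 mm (1.0 is 30 mm), then the turn, a rotation vector about the tool's x, y, z in units of 6 degrees (1.0 is 6 degrees), then the opening, from 0 (shut) to 1 (fully open). In form: [tx, ty, tz, ax, ay, az, fingers, tx, ty, tz, ax, ay, az, fingers, ...]. A call has 1 to 10 rows; each row shifts and turns the commanded pose from where the row before left it, along the tool's axes as they then stand; what a row does not reach is not made up. A row lasts 1/8 s, in which the tool goes at most 62.5 mm and 10.7 degrees, less where a joint would pass 70% of its speed; a pose out of reach is approached as far as the arm can. A call is refused whole if a number of a shift passes 1 or a number of a turn 1, either way. A call with a gripper value outside its range is refused whole. The fingers move at their own pace and stop on an object; "squeeze" is the grip in N (left out, the last holds). Time passes only in rows, so rows that do not move let the fingers close. It gives the time, the measured TCP pose, the force and the opening at its end, in the units of the state.
- bot.read_state(): the state, without advancing time (a new reading comes with each control period).
- bot.read_camera(name): name is "scene" or "side" or "wrist"; returns a dict with "img" (480x640x3 uint8, red, green, blue), "camera_matrix" (3x3 intrinsics, pixels), "pose" (4x4, takes a point from camera to world coordinates); the wrist camera has in their place "T_tool_cam" (4x4, takes a point from camera to tool coordinates, whose origin is the TCP and whose axes are the tool frame's). Camera axes: x right, y down, z forward; pixel columns grow to the right and rows downward; lengths in m; the calibration is good to about 2 mm. A picture is of the moment at which its call begins: read the wrist's pose just before it. There is no depth.
- bot.finish_job(): hands the job in, once; it reports no verdict.
The state is a dict: "time": time; "q": joint angles; "joint_vel": joint speeds; "joint_torque": joint torques, N m; "tool_pos": TCP position; "tcp_rot": TCP orientation; "wrist_force": force on the tool from outside, world axes, zero at the start; "torque": the same for the moment, N m; "width": opening from 0.0 (shut) to 1.0 (fully open).
Only numpy, scipy, OpenCV 4.12 (cv2) and the standard library are available. Lean on these libraries where they do the work, as an engineer would, in place of code of your own. Each camera call takes 0.05 s, during which the arm holds its last target.

## Working session

There is one attempt and no reset: what is moved stays moved. The work goes in short steps, Python scripts to look and compute and a tool call to move; the robot and the scene stay as the last step left them, time stands still between calls to the robot, and variables do not carry over. Pictures are saved under pics/ and viewed, and the job is handed in when it is done.

Besides the shell and the picture viewer there is one more tool, called after ">>>" as name(argument=value, ...) on one line, values as JSON. arm_command: Moves the arm, as the interface text tells. Its arguments: {"type":"object","properties":{"steps":{"type":"array","items":{"type":"number"}},"squeeze":{"type":"number"}},"required":["steps"]}

```bash
mkdir -p pics; python3 - <<'E'
from workcell import bot
import cv2,numpy as np
s=bot.read_state();print(s)
for n in ["scene","side","wrist"]:
    c=bot.read_camera(n);cv2.imwrite(f"pics/{n}0.png",c["img"][:,:,::-1])
    print(n,c["camera_matrix"].tolist(),np.round(c.get("pose",c.get("T_tool_cam")),4).tolist())
E
```

```text
{'time': 0.0, 'q': array([-3.68630018e-02,  2.64770370e-01,  1.60537543e+00, -2.84653230e-05,
        1.27368667e+00, -3.69049442e-02]), 'joint_vel': array([-1.00046557e-03,  5.97928297e-04,  9.72692754e-04,  9.74465329e-05,
       -1.06299402e-03,  9.60095176e-04]), 'joint_torque': array([ 6.10465631e-04, -5.15121067e+01, -3.67308676e+01, -4.07824507e-05,
        1.31324201e-02,  1.46811578e-05]), 'tool_pos': array([6.74303606e-01, 3.97184683e-05, 2.43949608e-01]), 'tcp_rot': array([-3.14153528e+00, -7.90195247e-05,  3.51741481e-03]), 'wrist_force': array([-1.34523248, -1.13479219,  0.28464026]), 'torque': array([-0.05808515, -0.02164527, -0.01728452]), 'width': 1.0002543120032916}
scene [[573.6300051380142, 0.0, 317.36687708455224], [0.0, 573.6300051380142, 239.9817255022258], [0.0, 0.0, 1.0]] [[0.8121, 0.4383, -0.3851, 1.0211], [0.5835, -0.6087, 0.5376, -0.6516], [0.0012, -0.6613, -0.7501, 0.9898], [0.0, 0.0, 0.0, 1.0]]
side [[584.0706738737098, 0.0, 325.3093465710417], [0.0, 584.0706738737098, 246.61341104723252], [0.0, 0.0, 1.0]] [[0.8928, -0.3352, 0.301, 0.2117], [-0.4505, -0.6554, 0.6062, -0.7665], [-0.006, -0.6768, -0.7362, 1.0369], [0.0, 0.0, 0.0, 1.0]]
wrist [[348.8725267235432, 0.0, 317.89914695968406], [0.0, 348.8725267235432, 234.42036896239813], [0.0, 0.0, 1.0]] [[1.0, 0.001, -0.0011, 0.0002], [-0.0006, 0.9601, 0.2797, -0.0702], [0.0014, -0.2797, 0.9601, -0.1282], [0.0, 0.0, 0.0, 1.0]]
```

View pics/scene0.png

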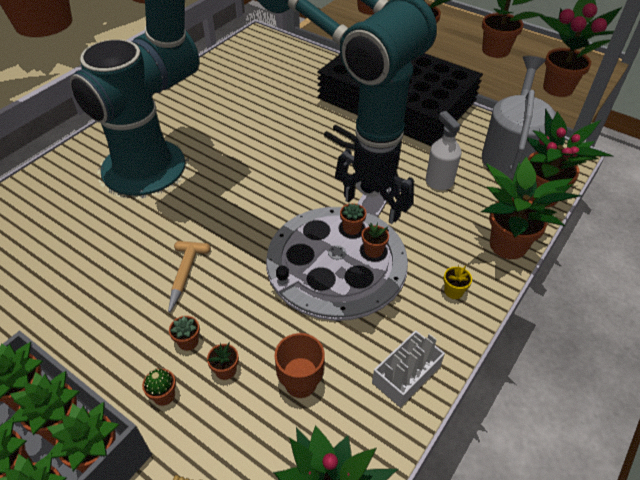

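View pics/side0.png

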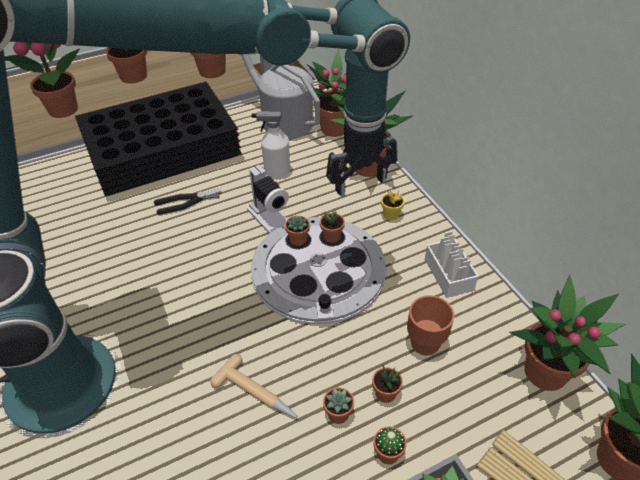

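View pics/wrist0.png

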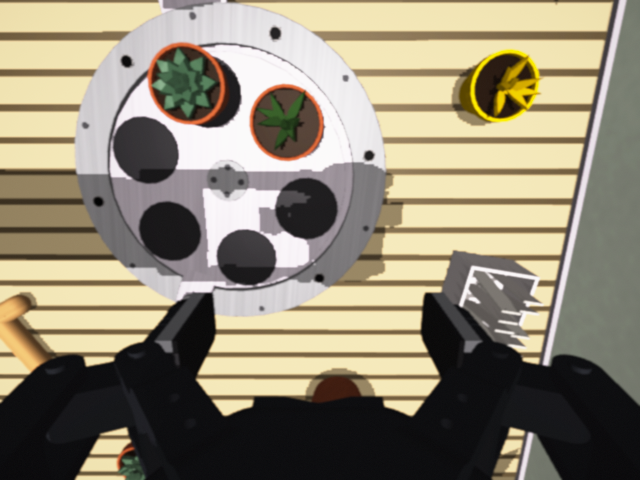

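Candidates for the cactus in the scene view are the pots at (185,332), (223,361) and (160,385). The last one, also at side (390,443), looks like the round ribbed ball. The empty left pad at scene (316,230), wrist (145,150), is the pad counter-clockwise of the rosette. I'll confirm both in enlarged crops.

```bash
python3 - <<'E'
import cv2,numpy as np
a=cv2.imread("pics/scene0.png");b=cv2.imread("pics/side0.png")
def crop(im,x,y,w,h,n,f):
    cv2.imwrite(f"pics/{n}.png",cv2.resize(im[y:y+h,x:x+w],None,fx=f,fy=f,interpolation=cv2.INTER_CUBIC))
crop(a,255,190,160,135,"c1",5);crop(b,240,190,160,135,"c2",5)
A=cv2.resize(a[305:415,130:250],None,fx=3.3,fy=3.3,interpolation=2);B=cv2.resize(b[355:465,315:435],None,fx=3.3,fy=3.3,interpolation=2)
cv2.imwrite("pics/c3.png",np.hstack([A,B]))
E
```

```text
(no output)
```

View pics/c1.png

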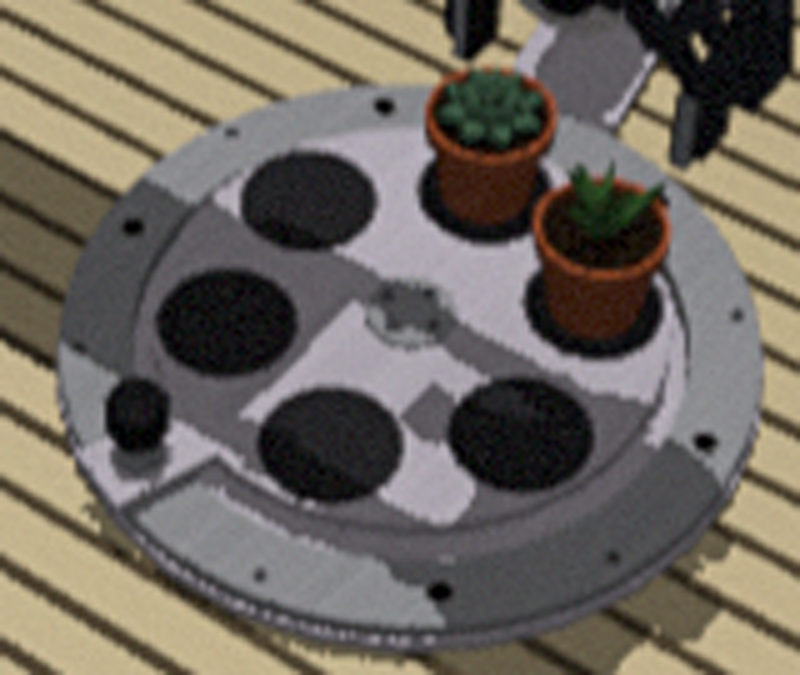

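View pics/c2.png

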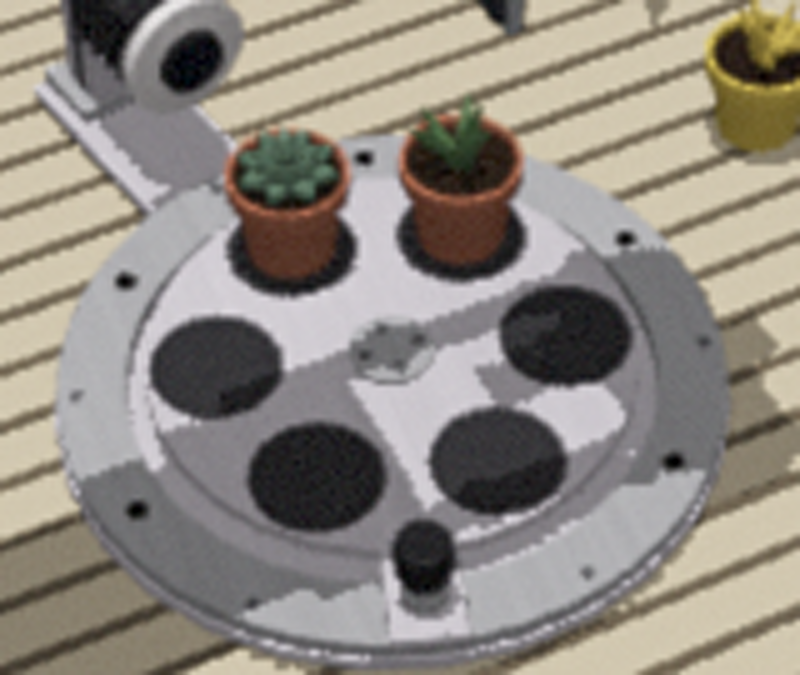

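View pics/c3.png

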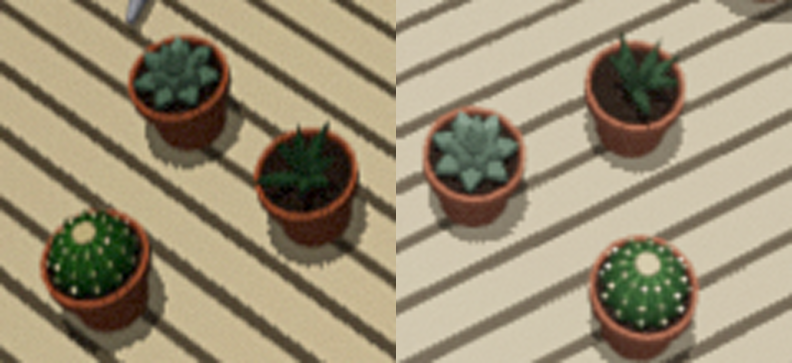

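```bash
cat > h.py <<'E'
import numpy as np,cv2
K={"scene":(573.63,317.367,239.982),"side":(584.07,325.309,246.613)}
P={"scene":np.array([[0.8121,0.4383,-0.3851,1.0211],[0.5835,-0.6087,0.5376,-0.6516],[0.0012,-0.6613,-0.7501,0.9898]]),
"side":np.array([[0.8928,-0.3352,0.301,0.2117],[-0.4505,-0.6554,0.6062,-0.7665],[-0.006,-0.6768,-0.7362,1.0369]])}
def onz(n,u,v,z):
    f,cx,cy=K[n];d=P[n][:,:3]@np.array([(u-cx)/f,(v-cy)/f,1]);o=P[n][:,3]
    return (o+d*(z-o[2])/d[2])[:2]
def unc(u,v,x0,y0,f): return (u+.5)/f-.5+x0,(v+.5)/f-.5+y0
E
python3 - <<'E'
from h import *
S=lambda u,v:unc(u,v,255,190,5);D=lambda u,v:unc(u,v,240,190,5)
pts={"hub":((409,310),(392,350),.039),"load":((308,200),(216,367),.038),"p2":((228,322),(317,477),.038),"p3":((331,444),(498,460),.038),"p4":((522,434),(566,334),.038),
"knobtop":((138,400),(424,543),.074),"knob":((138,416),(424,558),.063),
"h1":((384,106),(125,281),.024),"h2":((132,227),(137,510),.024),"h4":((440,592),(673,461),.024),"h5":((705,441),(626,238),.024),
"rimB":((491,110),(288,175),.088),"rimC":((601,222),(461,162),.088)}
for k,(a,b,z) in pts.items():
    A=onz("scene",*S(*a),z);B=onz("side",*D(*b),z);print(k,A.round(4),B.round(4),((A+B)/2).round(4))
for k,a,b,z in [("cact rim",(96,262),(247.5,290),.05),("ball",(93,253),(249,287),.0555),("rosette rim",(179,84),(78,152),.05),("spiky",(306,179),(239,92),.05)]:
    A=onz("scene",*unc(*a,130,305,3.3),z);B=onz("side",*unc(*b,315,355,3.3),z);print(k,A.round(4),B.round(4),((A+B)/2).round(4))
E
```

```text
hub [0.5861 0.0267] [0.5868 0.0269] [0.5865 0.0268]
load [0.5122 0.0543] [0.5116 0.0549] [0.5119 0.0546]
p2 [ 0.5259 -0.024 ] [ 0.5251 -0.0237] [ 0.5255 -0.0239]
p3 [ 0.6007 -0.0521] [ 0.6002 -0.0513] [ 0.6004 -0.0517]
p4 [ 0.6626 -0.0011] [6.624e-01 2.000e-04] [ 6.625e-01 -4.000e-04]
knobtop [ 0.5397 -0.1023] [ 0.5383 -0.1023] [ 0.539  -0.1023]
knob [ 0.5391 -0.1023] [ 0.5385 -0.1018] [ 0.5388 -0.1021]
h1 [0.4987 0.1341] [0.4994 0.1351] [0.499  0.1346]
h2 [0.4498 0.0047] [0.4509 0.0059] [0.4503 0.0053]
h4 [ 0.6744 -0.0791] [ 0.6749 -0.0773] [ 0.6746 -0.0782]
h5 [0.7224 0.0507] [0.7236 0.0518] [0.723  0.0513]
rimB [0.5728 0.1074] [0.5732 0.1052] [0.573  0.1063]
rimC [0.6469 0.0794] [0.6475 0.0766] [0.6472 0.078 ]
cact rim [ 0.5088 -0.4225] [ 0.5055 -0.4217] [ 0.5071 -0.4221]
ball [ 0.5066 -0.4211] [ 0.5054 -0.4226] [ 0.506  -0.4218]
rosette rim [ 0.4653 -0.3147] [ 0.4624 -0.3099] [ 0.4639 -0.3123]
spiky [ 0.5671 -0.3182] [ 0.562  -0.3184] [ 0.5645 -0.3183]
```

The round ball with the ribs, at scene (160,385) and side (390,443), is the only barrel cactus. The other two candidates are a rosette and a spiky plant. The turntable axis is at about (0.5867, 0.0275), with the load pad at 160° (0.5115, 0.055), the knob at 250° (0.5393, -0.102) and the next hole at 190°. I'll move over the cactus next.

>>> arm_command(steps=[-0.56, 1, 0, 0, 0, 0, 1, -0.56, 1, 0, 0, 0, 0, 1, -0.56, 1, 0, 0, 0, 0, 1, -0.56, 1, 0, 0, 0, 0, 1, -0.56, 1, 0, 0, 0, 0, 1, -0.56, 1, 0, 0, 0, 0, 1, -0.56, 1, 0, 0, 0, 0, 1, -0.56, 1, 0, 0, 0, 0, 1, -0.56, 1, 0, 0, 0, 0, 1, -0.56, 1, 0, 0, 0, 0, 1])

```text
time: 1.4
tool_pos: [0.5062, -0.3008, 0.2449]
tcp_rot: [-3.141, -0.0, 0.001]
wrist_force: [0.0, -0.4, 0.3]
width: 1.002
```

>>> arm_command(steps=[0, 1, 0, 0, 0, 0, 1, 0, 1, 0, 0, 0, 0, 1, 0, 1, 0, 0, 0, 0, 1, 0, 1, 0, 0, 0, 0, 1, 0, 0, 1, 0, 0, 0.8333, 1, 0, 0, 1, 0, 0, 0.8333, 1, 0, 0, 0, 0, 0, 0.8333, 1, 0, 0, 0, 0, 0, 0.8333, 1, 0, 0, 0, 0, 0, 0, 1, 0, 0, 0, 0, 0, 0, 1])

```text
time: 2.65
tool_pos: [0.5069, -0.4199, 0.1852]
tcp_rot: [-3.094, 0.543, 0.0]
wrist_force: [0.5, 0.1, 0.5]
width: 1.0
```

```bash
cat >> h.py <<'E'
from scipy.spatial.transform import Rotation as R
def tool(s): 
    r=R.from_rotvec(s["tcp_rot"]).as_matrix();return np.array(s["tool_pos"]),r
def delta(s,target):
    p,r=tool(s);return r.T@(np.array(target)-p)/.03
def show(s):
    p,r=tool(s);print("t",s["time"],"p",p.round(4),"yaw",np.degrees(np.arctan2(r[1,0],r[0,0])).round(2),"z",r[:,2].round(4),"F",np.round(s["wrist_force"],2),"w",round(s["width"],3),"q",np.round(s["q"],2))
def wr_onz(s,c,u,v,z):
    k=c["camera_matrix"];p,r=tool(s);T=c["T_tool_cam"]
    o=p+r@T[:3,3];d=r@T[:3,:3]@np.array([(u-k[0,2])/k[0,0],(v-k[1,2])/k[1,1],1]);return (o+d*(z-o[2])/d[2])[:2]
def wr_proj(s,c,X):
    p,r=tool(s);T=c["T_tool_cam"];x=T[:3,:3].T@(r.T@(np.array(X)-p)-T[:3,3]);h=c["camera_matrix"]@x;return h[:2]/h[2]
E
python3 - <<'E'
from h import *
from workcell import bot
s=bot.read_state();c=bot.read_camera("wrist");show(s);cv2.imwrite("pics/w1.png",c["img"][:,:,::-1])
print(wr_proj(s,c,[.5065,-.422,.05]),wr_proj(s,c,[.5065,-.422,.0555]))
print(delta(s,[.5065,-.422,.05]))
E
```

```text
t 2.65 p [ 0.5069 -0.4199  0.1852] yaw -19.92 z [-2.e-04  1.e-04 -1.e+00] F [0.5  0.14 0.45] w 1.0 q [-0.73  0.27  1.7  -0.    1.16 -0.38]
[318.04860634 228.95509867] [318.04100195 230.85411858]
[0.01093529 0.06966915 4.50539074]
```

View pics/w1.png

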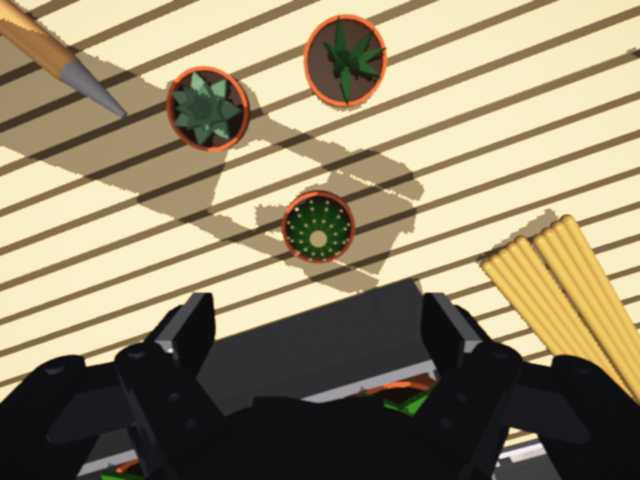

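```bash
python3 - <<'E'
from h import *
for z in (.06,.09,.12):
  for uv in [(112,405),(145,445),(85,400)]: print(z,uv,(onz("scene",*uv,z)).round(3))
a=cv2.imread("pics/scene0.png");cv2.imwrite("pics/t.png",cv2.resize(a[320:480,0:220],None,fx=3.5,fy=3.5))
E
```

```text
0.06 (112, 405) [ 0.478 -0.5  ]
0.06 (145, 445) [ 0.576 -0.515]
0.06 (85, 400) [ 0.433 -0.521]
0.09 (112, 405) [ 0.495 -0.505]
0.09 (145, 445) [ 0.59 -0.52]
0.09 (85, 400) [ 0.452 -0.525]
0.12 (112, 405) [ 0.513 -0.51 ]
0.12 (145, 445) [ 0.605 -0.524]
0.12 (85, 400) [ 0.471 -0.529]
```

View pics/t.png

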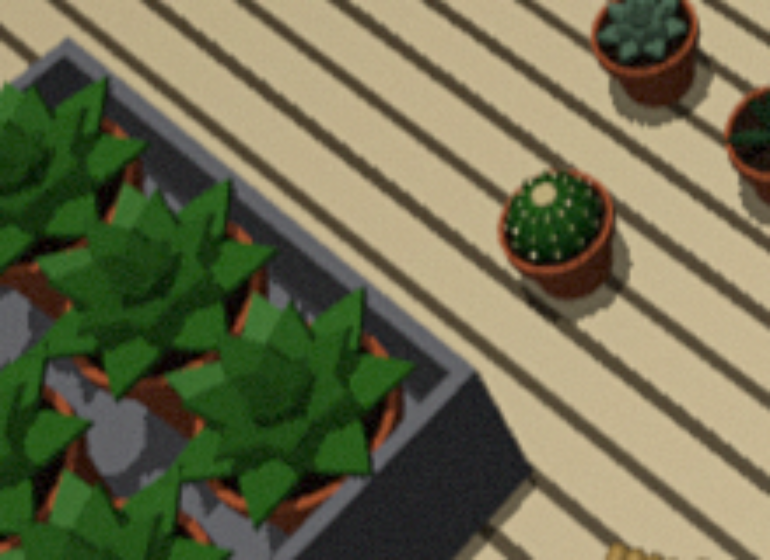

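>>> arm_command(steps=[0, 0.04, 1, 0, 0, 0, 1, 0, 0, 1, 0, 0, 0, 1, 0, 0, 1, 0, 0, 0, 1, 0, 0, 0.7, 0, 0, 0, 1, 0, 0, 0.5, 0, 0, 0, 1, 0, 0, 0.5, 0, 0, 0, 1, 0, 0, 0.27, 0, 0, 0, 1, 0, 0, 0, 0, 0, 0, 1], squeeze=25)

```text
time: 3.7
tool_pos: [0.5064, -0.4209, 0.0357]
tcp_rot: [-3.093, 0.545, 0.001]
wrist_force: [-0.3, -0.7, -0.0]
width: 1.002
```

```bash
python3 - <<'E'
from h import *
from workcell import bot
s=bot.read_state();show(s);c=bot.read_camera("wrist")["img"];d=bot.read_camera("side")["img"]
cv2.imwrite("pics/w2.png",np.vstack([cv2.resize(c,None,fx=.6,fy=.6)[:,:,::-1],cv2.resize(d[360:480,290:450],(384,288))[:,:,::-1]]))
E
```

```text
t 3.7 p [ 0.5064 -0.4209  0.0357] yaw -20.0 z [-6.e-04  6.e-04 -1.e+00] F [-0.29 -0.74 -0.02] w 1.002 q [-0.73  0.43  1.8  -0.    0.91 -0.38]
```

View pics/w2.png

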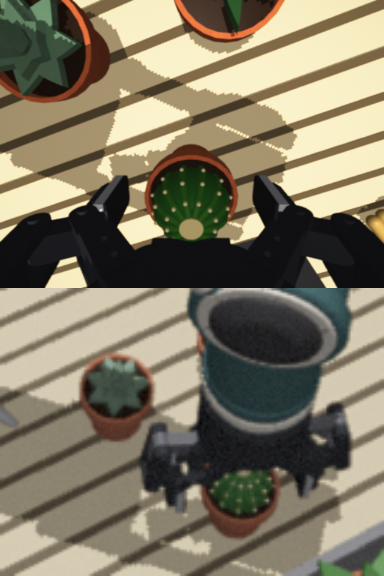

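The pot is centred between the open fingers, with the rim at about (190,195) in the top half. I'll close on it.

>>> arm_command(steps=[0, 0, 0, 0, 0, 0, 0.75, 0, 0, 0, 0, 0, 0, 0.7, 0, 0, 0, 0, 0, 0, 0.6, 0, 0, 0, 0, 0, 0, 0.5, 0, 0, 0, 0, 0, 0, 0.5, 0, 0, 0, 0, 0, 0, 0.5], squeeze=25)

```text
time: 4.55
tool_pos: [0.507, -0.4215, 0.037]
tcp_rot: [3.093, -0.545, 0.001]
wrist_force: [-0.3, 0.2, 5.1]
width: 0.669
```

>>> arm_command(steps=[0, 0, -0.2, 0, 0, 0, 0.5, 0, 0, -0.4, 0, 0, 0, 0.5, 0, 0, -0.7, 0, 0, 0, 0.5, 0, 0, -1, 0, 0, 0, 0.5, 0, 0, -1, 0, 0, 0, 0.5, 0, 0, -1, 0, 0, 0, 0.5, 0, 0, 0, 0, 0, 0, 0.5], squeeze=30)

```text
time: 5.42
tool_pos: [0.5087, -0.423, 0.1703]
tcp_rot: [3.089, -0.545, 0.012]
wrist_force: [0.4, -0.7, -1.4]
width: 0.668
```

```bash
python3 - <<'E'
from h import *
from workcell import bot
s=bot.read_state();show(s);c=bot.read_camera("wrist")["img"];d=bot.read_camera("side")["img"]
cv2.imwrite("pics/w3.png",np.vstack([cv2.resize(c,None,fx=.6,fy=.6)[:,:,::-1],cv2.resize(d[340:460,290:450],(384,288))[:,:,::-1]]))
print(delta(s,[.5115,.0549,.16]))
E
```

```text
t 5.425 p [ 0.5087 -0.423   0.1703] yaw -20.0 z [ 0.0064 -0.0058 -1.    ] F [ 0.35 -0.75 -1.41] w 0.668 q [-0.73  0.29  1.72  0.    1.13 -0.38]
[ -5.36411197 -15.00293912   0.25096486]
```

View pics/w3.png

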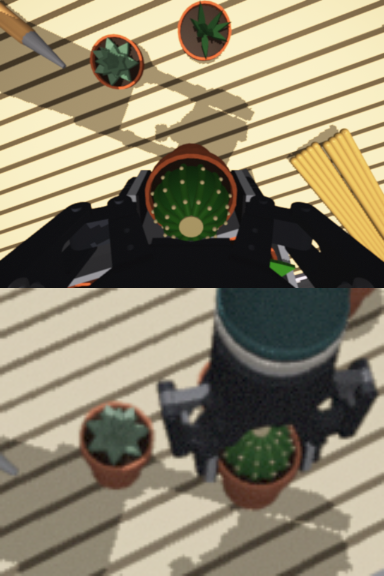

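The pot is held upright. I'll carry it to above the load pad.

>>> arm_command(steps=[-0.168, -0.469, 0, 0, 0, 0, 0.5, -0.335, -0.938, 0, 0, 0, 0, 0.5, -0.335, -0.938, 0, 0, 0, 0, 0.5, -0.335, -0.938, 0, 0, 0, 0, 0.5, -0.335, -0.938, 0, 0, 0, 0, 0.5, -0.335, -0.938, 0, 0, 0, 0, 0.5, -0.335, -0.938, 0, 0, 0, 0, 0.5, -0.335, -0.938, 0, 0, 0, 0, 0.5, -0.335, -0.938, 0, 0, 0, 0, 0.5, -0.335, -0.938, 0, 0, 0, 0, 0.5])

```text
time: 6.78
tool_pos: [0.5066, -0.135, 0.1633]
tcp_rot: [-3.093, 0.545, 0.006]
wrist_force: [0.6, -0.0, -1.6]
width: 0.664
```

>>> arm_command(steps=[-0.335, -0.938, 0, 0, 0, 0, 0.5, -0.335, -0.938, 0, 0, 0, 0, 0.5, -0.335, -0.938, 0, 0, 0, 0, 0.5, -0.335, -0.938, 0, 0, 0, 0, 0.5, -0.335, -0.938, 0, 0, 0, 0, 0.5, -0.25, -0.7, 0, 0, 0, 0, 0.5, -0.168, -0.469, 0, 0, 0, 0, 0.5, -0.08, -0.235, 0, 0, 0, 0, 0.5, 0, 0, 0, 0, 0, 0, 0.5, 0, 0, 0, 0, 0, 0, 0.5])

```text
time: 8.02
tool_pos: [0.5095, 0.0563, 0.1651]
tcp_rot: [3.093, -0.546, -0.0]
wrist_force: [-0.1, 0.4, -1.2]
width: 0.666
```

```bash
python3 - <<'E'
from h import *
from workcell import bot
s=bot.read_state();show(s);w=bot.read_camera("wrist");c=w["img"]
cv2.imwrite("pics/w4.png",c[:,:,::-1])
for n in("scene","side"):cv2.imwrite(f"pics/{n}4.png",bot.read_camera(n)["img"][:,:,::-1])
print(delta(s,[.5115,.0549,.16]))
for r,a in[(0,0),(.08,160),(.08,100),(.08,220)]:
    a=np.radians(a);print(wr_proj(s,w,[.5867+r*np.cos(a),.0275+r*np.sin(a),.038]).round(1))
E
```

```text
t 8.025 p [0.5095 0.0563 0.1651] yaw -20.03 z [-2.e-04 -3.e-04 -1.e+00] F [-0.14  0.41 -1.24] w 0.666 q [ 0.06  0.02  2.03 -0.    1.09  0.41]
[0.07842417 0.02091742 0.16917605]
[426.2 230. ]
[320.8 229.9]
[377.9 135.1]
[369.6 311.8]
```

View pics/w4.png

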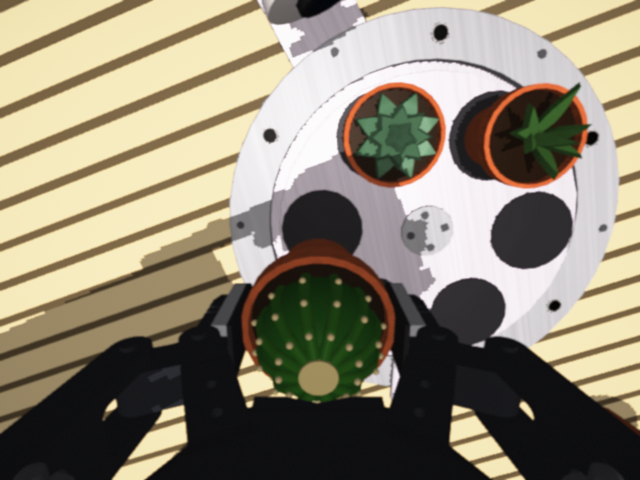

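View pics/side4.png

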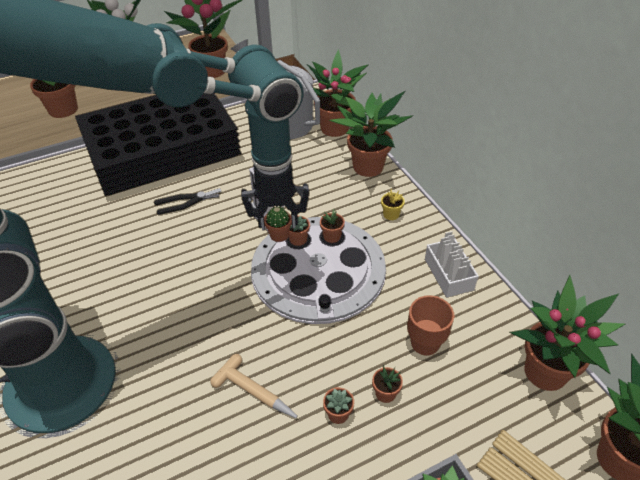

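```bash
python3 - <<'E'
from h import *
from workcell import bot
s=bot.read_state();w=bot.read_camera("wrist");p,r=tool(s)
t=np.linspace(0,2*np.pi,200)
im=w["img"][:,:,::-1].copy()
for dy,col in [(0,(255,0,0)),(-.002,(255,255,0))]:
    pts=np.array([wr_proj(s,w,p+r@np.array([.029*np.cos(a),dy+.029*np.sin(a),-.013])) for a in t])
    cv2.polylines(im,[np.round(pts*8).astype(int)],True,col,1,cv2.LINE_AA,3)
ax=np.array([.5867,.0275])
for a0 in (160,220,340):
    q=ax+.08*np.array([np.cos(np.radians(a0)),np.sin(np.radians(a0))])
    pts=np.array([wr_proj(s,w,[q[0]+.031*np.cos(a),q[1]+.031*np.sin(a),.038]) for a in t])
    cv2.polylines(im,[np.round(pts*8).astype(int)],True,(0,255,0),1,cv2.LINE_AA,3)
cv2.imwrite("pics/w5.png",cv2.resize(im[150:430,200:600],None,fx=2,fy=2))
E
```

```text
(no output)
```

View pics/w5.png

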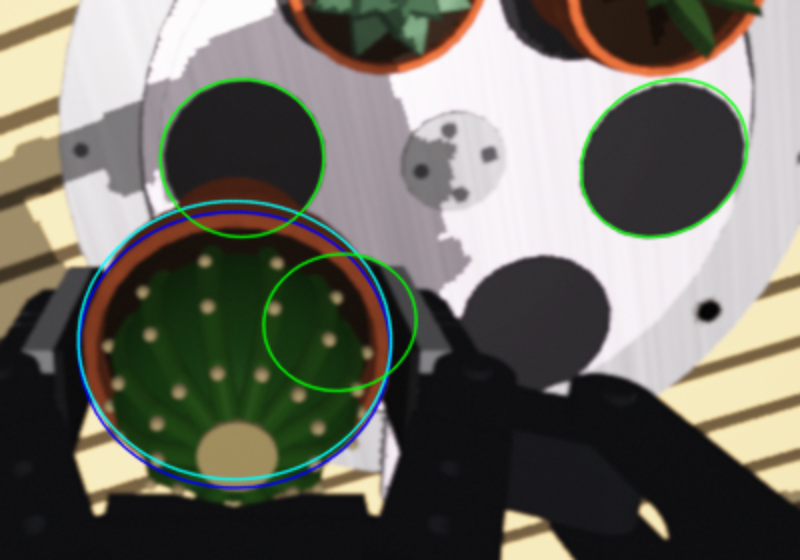

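The pad overlay (green, left) matches the image and the pot sits centred in the tool. I'll lower it slowly.

>>> arm_command(steps=[0.08, 0.02, 0.3, 0, 0, 0, 0.5, 0, 0, 0.6, 0, 0, 0, 0.5, 0, 0, 0.6, 0, 0, 0, 0.5, 0, 0, 0.5, 0, 0, 0, 0.5, 0, 0, 0.3, 0, 0, 0, 0.5, 0, 0, 0.2, 0, 0, 0, 0.5, 0, 0, 0.2, 0, 0, 0, 0.5, 0, 0, 0.05, 0, 0, 0, 0.5, 0, 0, 0, 0, 0, 0, 0.5, 0, 0, 0, 0, 0, 0, 0.5])

```text
time: 9.48
tool_pos: [0.512, 0.0555, 0.0831]
tcp_rot: [-3.094, 0.545, -0.001]
wrist_force: [0.2, -0.7, -1.5]
width: 0.669
```

```bash
python3 - <<'E'
from h import *
from workcell import bot
s=bot.read_state();show(s);print(delta(s,[.5115,.0549,.075]));w=bot.read_camera("wrist")["img"]
a=bot.read_camera("scene")["img"];b=bot.read_camera("side")["img"]
cv2.imwrite("pics/p6.png",np.hstack([cv2.resize(a[170:270,270:370],(400,400)),cv2.resize(b[190:290,240:340],(400,400))])[:,:,::-1])
E
```

```text
t 9.475 p [0.512  0.0555 0.0831] yaw -20.0 z [ 9.e-04  0.e+00 -1.e+00] F [ 0.2  -0.72 -1.47] w 0.669 q [ 0.06  0.12  2.09 -0.    0.92  0.41]
[-0.00800929  0.02345738  0.27116729]
```

View pics/p6.png

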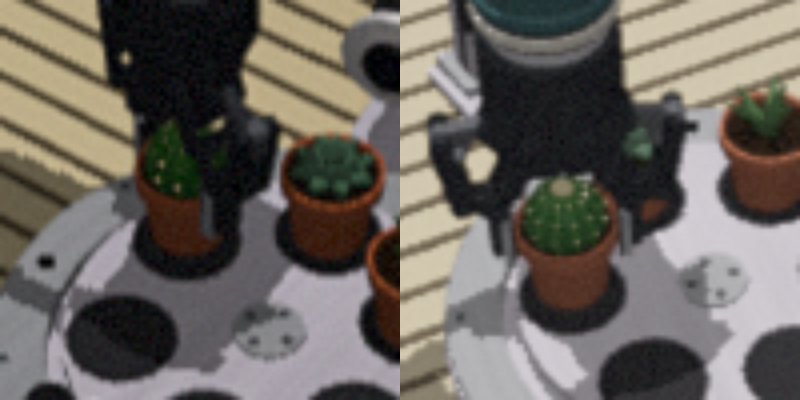

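>>> arm_command(steps=[0, 0.02, 0.08, 0, 0, 0, 0.5, 0, 0, 0.08, 0, 0, 0, 0.5, 0, 0, 0.03, 0, 0, 0, 0.5, 0, 0, 0, 0, 0, 0, 0.5])

```text
time: 10.12
tool_pos: [0.5112, 0.0549, 0.0768]
tcp_rot: [3.094, -0.545, -0.001]
wrist_force: [-1.4, 0.6, -1.9]
width: 0.663
```

>>> arm_command(steps=[0, 0, 0.03, 0, 0, 0, 0.5, 0, 0, 0.02, 0, 0, 0, 0.5, 0, 0, 0, 0, 0, 0, 0.5])

```text
time: 10.5
tool_pos: [0.5114, 0.0549, 0.0754]
tcp_rot: [3.094, -0.546, -0.0]
wrist_force: [-1.1, 0.7, -1.3]
width: 0.664
```

>>> arm_command(steps=[0, 0, 0.03, 0, 0, 0, 0.5, 0, 0, 0, 0, 0, 0, 0.5])

```text
time: 10.75
tool_pos: [0.5115, 0.0549, 0.0751]
tcp_rot: [-3.094, 0.545, -0.0]
wrist_force: [-1.7, -0.2, 3.7]
width: 0.667
```

>>> arm_command(steps=[0, 0, 0.03, 0, 0, 0, 0.5, 0, 0, 0, 0, 0, 0, 0.5])

```text
time: 11.0
tool_pos: [0.5116, 0.055, 0.075]
tcp_rot: [-3.094, 0.546, -0.0]
wrist_force: [-3.5, -0.3, 9.8]
width: 0.666
```

Contact is clear: the force rose to 10 N at z 0.075. I'll ease off slightly and open the fingers gradually.

>>> arm_command(steps=[0, 0, -0.03, 0, 0, 0, 0.5, 0, 0, 0, 0, 0, 0, 0.7, 0, 0, 0, 0, 0, 0, 0.75, 0, 0, 0, 0, 0, 0, 0.82, 0, 0, 0, 0, 0, 0, 0.9, 0, 0, 0, 0, 0, 0, 0.95, 0, 0, 0, 0, 0, 0, 0.95])

```text
time: 11.88
tool_pos: [0.5114, 0.0549, 0.0746]
tcp_rot: [3.094, -0.546, -0.0]
wrist_force: [-0.1, 0.1, -0.3]
width: 0.951
```

```bash
python3 - <<'E'
from h import *
from workcell import bot
s=bot.read_state();show(s);w=bot.read_camera("wrist")["img"]
a=bot.read_camera("scene")["img"]
cv2.imwrite("pics/p7.png",np.hstack([cv2.resize(a[170:270,270:370],(400,400)),cv2.resize(w[60:480,100:520],(400,400))])[:,:,::-1])
E
```

```text
t 11.875 p [0.5114 0.0549 0.0746] yaw -20.0 z [-0. -0. -1.] F [-0.1   0.07 -0.25] w 0.951 q [ 0.06  0.14  2.1  -0.    0.91  0.41]
```

View pics/p7.png

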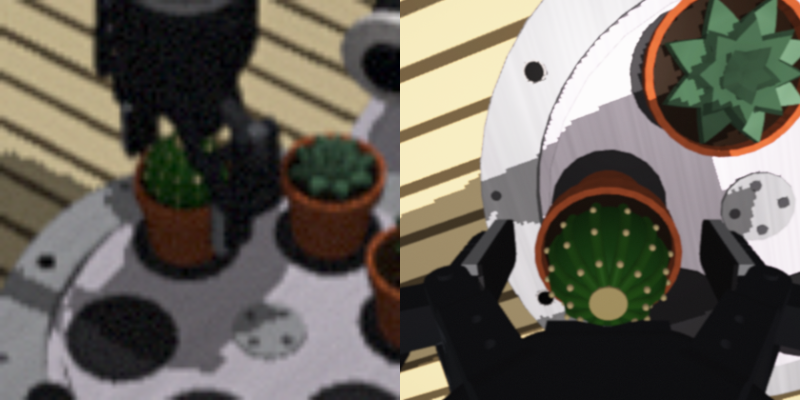

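The cactus stands on the pad with both fingers clear. I'll rise straight up and check the placing.

>>> arm_command(steps=[0, 0, -0.3, 0, 0, 0, 0.95, 0, 0, -0.6, 0, 0, 0, 0.95, 0, 0, -1, 0, 0, 0, 0.95, 0, 0, -1, 0, 0, 0, 0.95, 0, 0, -0.7, 0, 0, 0, 0.95, 0, 0, 0, 0, 0, 0, 0.95])

```text
time: 12.72
tool_pos: [0.5135, 0.055, 0.1862]
tcp_rot: [-3.092, 0.545, -0.01]
wrist_force: [0.9, 0.0, -0.2]
width: 0.952
```

```bash
python3 - <<'E'
from h import *
from workcell import bot
s=bot.read_state();show(s);wc=bot.read_camera("wrist");w=wc["img"].copy()
b=bot.read_camera("side")["img"].copy()
p,r=tool(s)
t=np.linspace(0,2*np.pi,100);ax=np.array([.5867,.0275]);q=ax+.08*np.array([np.cos(np.radians(160)),np.sin(np.radians(160))])
for z,rad in((.088,.029),(.038,.031)):
    pts=np.array([wr_proj(s,wc,[q[0]+rad*np.cos(a),q[1]+rad*np.sin(a),z]) for a in t]);cv2.polylines(w,[np.round(pts*8).astype(int)],True,(255,0,255),1,cv2.LINE_AA,3)
cv2.imwrite("pics/p8.png",np.hstack([cv2.resize(b[190:290,240:340],(400,400)),cv2.resize(w[120:320,220:420],(400,400))])[:,:,::-1])
print(delta(s,[.5395,-.1022,.15]))
E
```

```text
t 12.725 p [0.5135 0.055  0.1862] yaw -20.0 z [ 6.6e-03  4.0e-04 -1.0e+00] F [ 0.87  0.02 -0.19] w 0.952 q [0.06 0.01 2.01 0.   1.12 0.41]
[2.59852553 4.63198093 1.2108499 ]
```

View pics/p8.png

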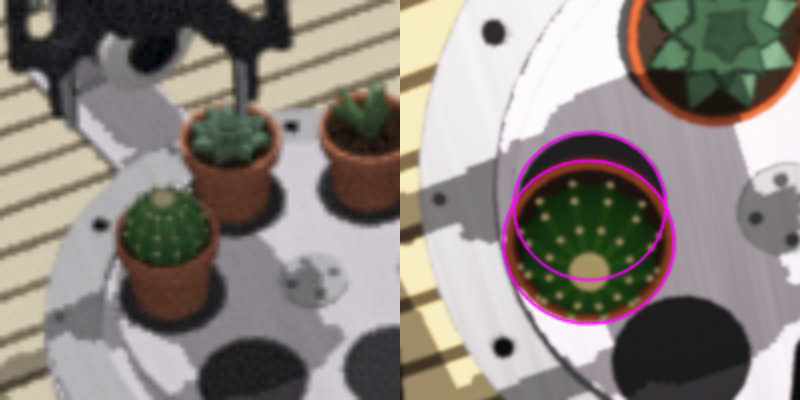

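The cactus is centred to about 1 mm against the overlay. Next I'll move over the knob.

>>> arm_command(steps=[0.3, 0.5, 0, 0, 0, 0, 0.9, 0.52, 0.93, 0, 0, 0, 0, 0.8, 0.52, 0.93, 0, 0, 0, 0, 0.7, 0.52, 0.93, 0, 0, 0, 0, 0.6, 0.52, 0.93, 0, 0, 0, 0, 0.55, 0.26, 0.43, 0, 0, 0, 0, 0.55, 0, 0, 0, 0, 0, 0, 0.55, 0, 0, 0, 0, 0, 0, 0.55])

```text
time: 13.82
tool_pos: [0.5377, -0.1027, 0.1821]
tcp_rot: [-3.093, 0.545, 0.002]
wrist_force: [-0.3, 0.1, 0.6]
width: 0.551
```

```bash
python3 - <<'E'
from h import *
from workcell import bot
s=bot.read_state();show(s);wc=bot.read_camera("wrist");w=wc["img"].copy()
t=np.linspace(0,2*np.pi,100)
for z,rad in((.074,.013),):
    pts=np.array([wr_proj(s,wc,[.5395+rad*np.cos(a),-.1022+rad*np.sin(a),z]) for a in t]);cv2.polylines(w,[np.round(pts*8).astype(int)],True,(255,0,255),1,cv2.LINE_AA,3)
cv2.imwrite("pics/w9.png",np.hstack([cv2.resize(w,(560,420)),cv2.resize(w[160:300,280:360],(240,420))])[:,:,::-1])
print(delta(s,[.5395,-.1022,.061]))
E
```

```text
t 13.825 p [ 0.5377 -0.1027  0.1821] yaw -19.99 z [-1.e-03  7.e-04 -1.e+00] F [-0.33  0.12  0.63] w 0.551 q [-0.23  0.07  1.95  0.    1.12  0.11]
[ 0.05523747 -0.0340192   4.03703677]
```

View pics/w9.png

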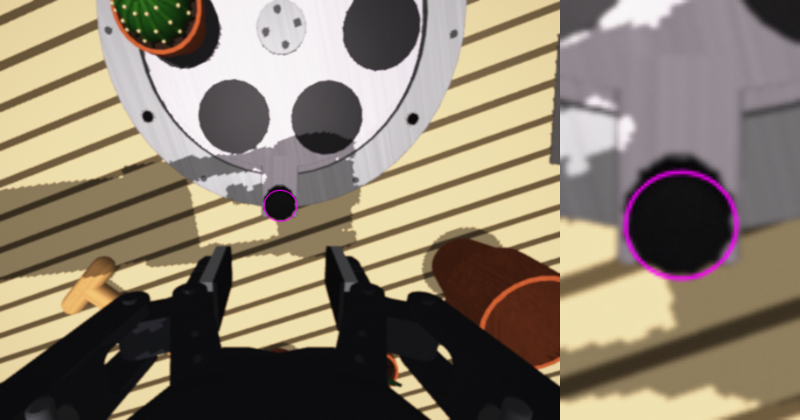

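The overlay fits the knob top closely. I'll descend and grip it.

>>> arm_command(steps=[0.055, -0.034, 0.7, 0, 0, 0, 0.55, 0, 0, 1, 0, 0, 0, 0.55, 0, 0, 1, 0, 0, 0, 0.55, 0, 0, 0.7, 0, 0, 0, 0.55, 0, 0, 0.4, 0, 0, 0, 0.55, 0, 0, 0.2, 0, 0, 0, 0.55, 0, 0, 0, 0, 0, 0, 0.55, 0, 0, 0, 0, 0, 0, 0.55])

```text
time: 14.88
tool_pos: [0.5408, -0.103, 0.0636]
tcp_rot: [3.094, -0.545, 0.003]
wrist_force: [0.3, 0.0, 0.2]
width: 0.552
```

>>> arm_command(steps=[0, 0, 0, 0, 0, 0, 0.4, 0, 0, 0, 0, 0, 0, 0.33, 0, 0, 0, 0, 0, 0, 0.28, 0, 0, 0, 0, 0, 0, 0.2, 0, 0, 0, 0, 0, 0, 0.1, 0, 0, 0, 0, 0, 0, 0.1], squeeze=50)

```text
time: 15.62
tool_pos: [0.5401, -0.103, 0.0632]
tcp_rot: [3.094, -0.545, 0.0]
wrist_force: [-2.1, 0.4, 6.1]
width: 0.287
```

```bash
python3 - <<'E'
from h import *
from workcell import bot
s=bot.read_state();show(s)
a=bot.read_camera("scene")["img"];b=bot.read_camera("side")["img"]
cv2.imwrite("pics/p10.png",np.hstack([cv2.resize(a[220:320,240:340],(400,400)),cv2.resize(b[230:330,280:380],(400,400))])[:,:,::-1])
E
```

```text
t 15.625 p [ 0.5401 -0.103   0.0632] yaw -20.0 z [ 1.e-04 -1.e-04 -1.e+00] F [-2.13  0.4   6.11] w 0.287 q [-0.23  0.21  2.03 -0.    0.89  0.12]
```

View pics/p10.png

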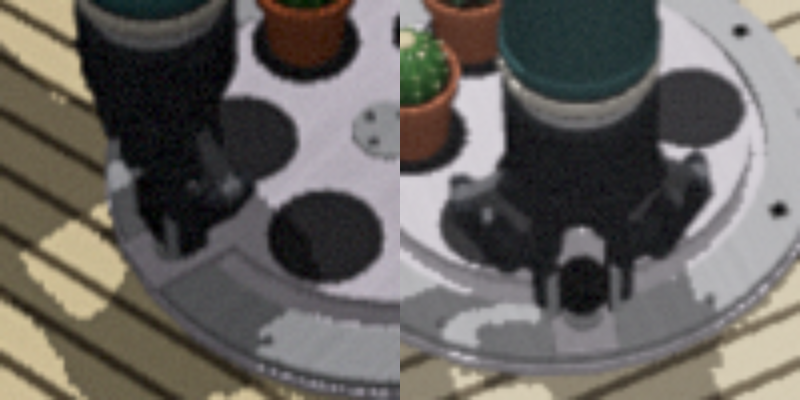

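The knob is gripped at width 0.287, about 24 mm. Now I'll pull it up.

>>> arm_command(steps=[0, 0, -0.1, 0, 0, 0, 0.1, 0, 0, -0.1, 0, 0, 0, 0.1, 0, 0, -0.1, 0, 0, 0, 0.1, 0, 0, -0.07, 0, 0, 0, 0.1, 0, 0, 0, 0, 0, 0, 0.1, 0, 0, 0, 0, 0, 0, 0.1], squeeze=60)

```text
time: 16.48
tool_pos: [0.5392, -0.1027, 0.073]
tcp_rot: [-3.094, 0.545, 0.003]
wrist_force: [0.3, 1.3, -12.1]
width: 0.285
```

```bash
python3 - <<'E'
from h import *
from workcell import bot
s=bot.read_state();show(s)
b=bot.read_camera("side")["img"]
cv2.imwrite("pics/p11.png",cv2.resize(b[230:330,280:380],(500,500))[:,:,::-1])
E
```

```text
t 16.475 p [ 0.5392 -0.1027  0.073 ] yaw -20.0 z [-1.7e-03  5.0e-04 -1.0e+00] F [  0.33   1.34 -12.05] w 0.285 q [-0.23  0.2   2.03  0.    0.92  0.12]
```

View pics/p11.png

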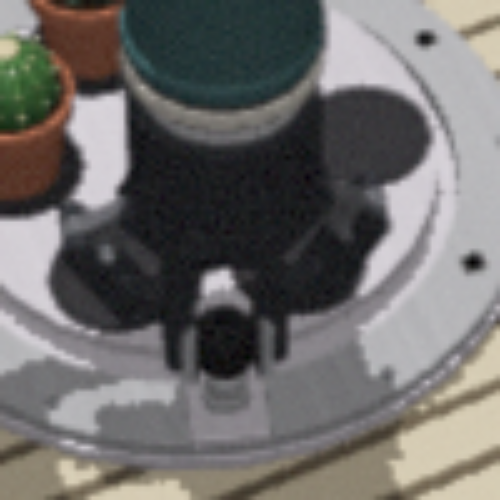

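The 12 N force corresponds to a pull of about 10 mm. I'll take a little more for margin.

>>> arm_command(steps=[0, 0, -0.05, 0, 0, 0, 0.1, 0, 0, 0, 0, 0, 0, 0.1])

```text
time: 16.77
tool_pos: [0.5395, -0.1028, 0.075]
tcp_rot: [-3.094, 0.545, 0.002]
wrist_force: [0.2, 1.2, -11.6]
width: 0.282
```

```bash
python3 - <<'E'
from h import *
from workcell import bot
s=bot.read_state();show(s)
p,r=tool(s);ax=np.array([.5867,.0275]);v=p[:2]-ax;print("r",np.hypot(*v),np.degrees(np.arctan2(v[1],v[0])))
# per-row body-frame step for rotation of -da about axis: tool frame constant
for n in (15,20):
    da=np.radians(60/n);ang=np.radians(-20)
    # in tool axes at yaw -20, knob at angle 250 r .138
    k=.138*np.array([np.cos(np.radians(250)),np.sin(np.radians(250))])
    Rm=np.array([[np.cos(-da),-np.sin(-da)],[np.sin(-da),np.cos(-da)]])
    d=Rm@k-k;x=np.array([np.cos(ang),np.sin(ang)]);y=np.array([np.sin(ang),-np.cos(ang)])
    print(n,d@x/.03,d@y/.03,60/n/6)
E
```

```text
t 16.775 p [ 0.5395 -0.1028  0.075 ] yaw -19.99 z [-1.e-03  2.e-04 -1.e+00] F [  0.19   1.23 -11.62] w 0.282 q [-0.23  0.2   2.03 -0.    0.92  0.12]
r 0.13855695846352092 -109.89839457138993
15 -0.32087977922297645 -0.011205368804808786 0.6666666666666666
20 -0.24074539871754166 -0.006304140128960499 0.5
```

>>> arm_command(steps=[0, 0, 0, 0, 0, 0, 0.1, 0, 0, 0, 0, 0, 0, 0.1], squeeze=90)

```text
time: 17.02
tool_pos: [0.5397, -0.1028, 0.075]
tcp_rot: [3.094, -0.545, -0.001]
wrist_force: [-1.0, 2.0, -13.5]
width: 0.274
```

```bash
python3 - <<'E'
from h import *
from workcell import bot
s=bot.read_state();show(s)
b=bot.read_camera("side")["img"];a=bot.read_camera("scene")["img"]
f=cv2.INTER_CUBIC
cv2.imwrite("pics/p12.png",np.hstack([cv2.resize(b[270:320,300:350],(400,400),interpolation=f),cv2.resize(a[250:300,255:305],(400,400),interpolation=f)])[:,:,::-1])
from h import K,P
for z in(.063,.072,.075):
  for n in("side","scene"):
    X=np.array([.5395,-.1025,z]);x=P[n][:,:3].T@(X-P[n][:,3]);print(z,n,K[n][0]*x[0]/x[2]+K[n][1],K[n][0]*x[1]/x[2]+K[n][2])
E
```

```text
t 17.025 p [ 0.5397 -0.1028  0.075 ] yaw -19.99 z [-6.e-04  1.e-04 -1.e+00] F [ -1.05   1.98 -13.47] w 0.274 q [-0.23  0.2   2.03 -0.    0.92  0.12]
0.063 side 325.0075314697267 301.30624582588155
0.063 scene 282.3303778184008 272.9456466596591
0.072 side 324.9798500559757 298.66886680493434
0.072 scene 282.13336035629396 270.21574018804694
0.075 side 324.97055551225174 297.78331829764215
0.075 scene 282.0671812654358 269.2987517826172
```

View pics/p12.png

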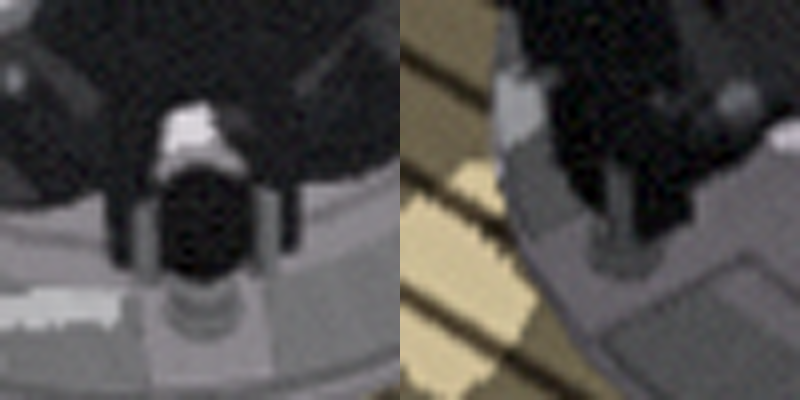

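The pull is about 12 mm: the knob centre images at z 0.075 and the force is 13.5 N. I'll turn clockwise now.

>>> arm_command(steps=[-0.0803, -0.0007, 0, 0, 0, 0.1667, 0.1, -0.1605, -0.0028, 0, 0, 0, 0.3333, 0.1, -0.2407, -0.0063, 0, 0, 0, 0.5, 0.1, -0.2407, -0.0063, 0, 0, 0, 0.5, 0.1, -0.2407, -0.0063, 0, 0, 0, 0.5, 0.1, -0.2407, -0.0063, 0, 0, 0, 0.5, 0.1, -0.2407, -0.0063, 0, 0, 0, 0.5, 0.1, -0.2407, -0.0063, 0, 0, 0, 0.5, 0.1, -0.2407, -0.0063, 0, 0, 0, 0.5, 0.1, -0.2407, -0.0063, 0, 0, 0, 0.5, 0.1])

```text
time: 18.38
tool_pos: [0.486, -0.0673, 0.0754]
tcp_rot: [2.879, -1.257, 0.001]
wrist_force: [0.8, 0.7, -14.1]
width: 0.273
```

```bash
python3 - <<'E'
from h import *
from workcell import bot
s=bot.read_state();show(s)
p,r=tool(s);ax=np.array([.5867,.0275]);v=p[:2]-ax;print("r",np.hypot(*v),np.degrees(np.arctan2(v[1],v[0]))%360)
b=bot.read_camera("side")["img"];cv2.imwrite("pics/p13.png",cv2.resize(b[180:330,230:400],(680,600))[:,:,::-1])
E
```

```text
t 18.375 p [ 0.486  -0.0673  0.0754] yaw -47.16 z [ 5.e-04 -4.e-04 -1.e+00] F [  0.81   0.65 -14.12] w 0.273 q [-0.19  0.09  2.15 -0.    0.9   0.64]
r 0.13831045894782018 223.25970822094365
```

View pics/p13.png

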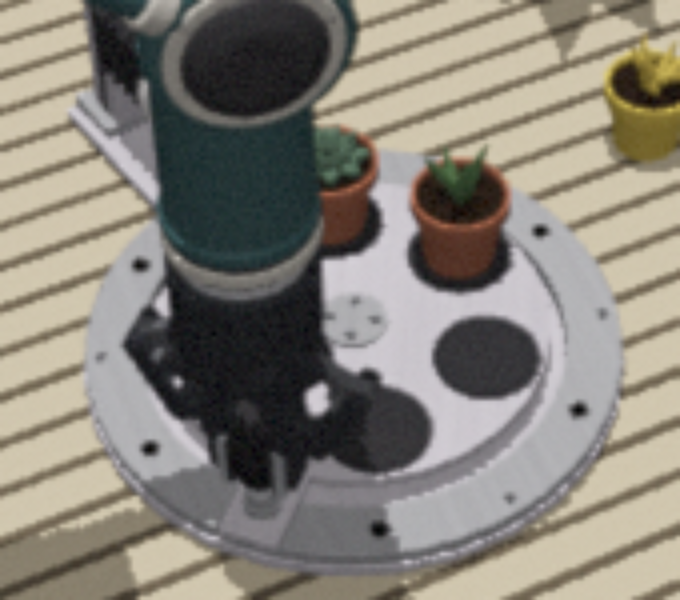

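>>> arm_command(steps=[-0.2407, -0.0063, 0, 0, 0, 0.5, 0.1, -0.2407, -0.0063, 0, 0, 0, 0.5, 0.1, -0.2407, -0.0063, 0, 0, 0, 0.5, 0.1, -0.2407, -0.0063, 0, 0, 0, 0.5, 0.1, -0.2407, -0.0063, 0, 0, 0, 0.5, 0.1, -0.2407, -0.0063, 0, 0, 0, 0.5, 0.1, -0.2407, -0.0063, 0, 0, 0, 0.5, 0.1, -0.2407, -0.0063, 0, 0, 0, 0.5, 0.1, -0.2407, -0.0063, 0, 0, 0, 0.5, 0.1, -0.1605, -0.0028, 0, 0, 0, 0.3333, 0.1])

```text
time: 19.68
tool_pos: [0.4529, -0.0066, 0.0753]
tcp_rot: [2.474, -1.935, 0.0]
wrist_force: [0.2, -1.8, -12.4]
width: 0.273
```

>>> arm_command(steps=[-0.1605, -0.0028, 0, 0, 0, 0.3333, 0.1, -0.0803, -0.0007, 0, 0, 0, 0.1667, 0.1, -0.0803, -0.0007, 0, 0, 0, 0.1667, 0.1, 0, 0, 0, 0, 0, 0, 0.1, 0, 0, 0, 0, 0, 0, 0.1])

```text
time: 20.3
tool_pos: [0.4508, 0.0028, 0.075]
tcp_rot: [2.406, -2.019, -0.001]
wrist_force: [-1.4, 0.9, -13.8]
width: 0.275
```

```bash
python3 - <<'E'
from h import *
from workcell import bot
s=bot.read_state();show(s)
p,r=tool(s);ax=np.array([.5867,.0275]);v=p[:2]-ax;print("r",np.hypot(*v),np.degrees(np.arctan2(v[1],v[0]))%360)
for n in("side","scene"):
    b=bot.read_camera(n)["img"];cv2.imwrite(f"pics/{n}14.png",cv2.resize(b[180:330,230:410],(720,600))[:,:,::-1])
E
```

```text
t 20.3 p [0.4508 0.0028 0.075 ] yaw -80.0 z [-1.e-03  2.e-04 -1.e+00] F [ -1.37   0.95 -13.75] w 0.275 q [-0.05  0.02  2.23  0.    0.9   1.35]
r 0.1380689281936994 190.28505745893727
```

View pics/scene14.png

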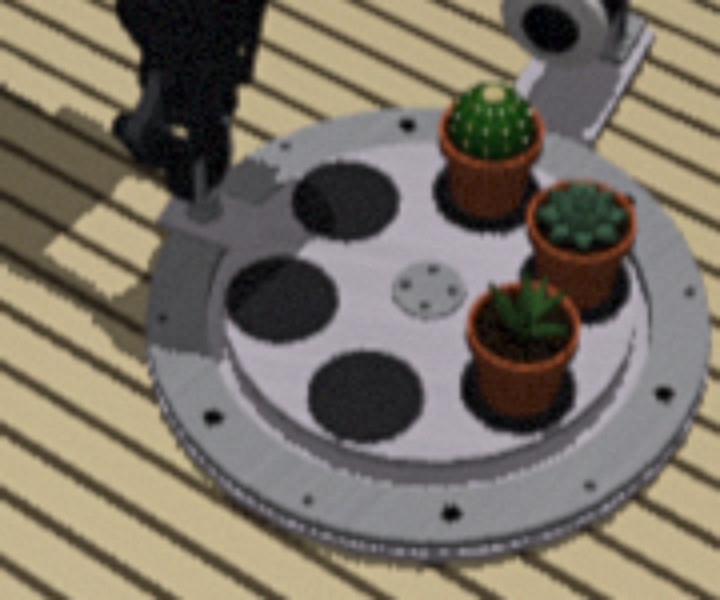

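View pics/side14.png

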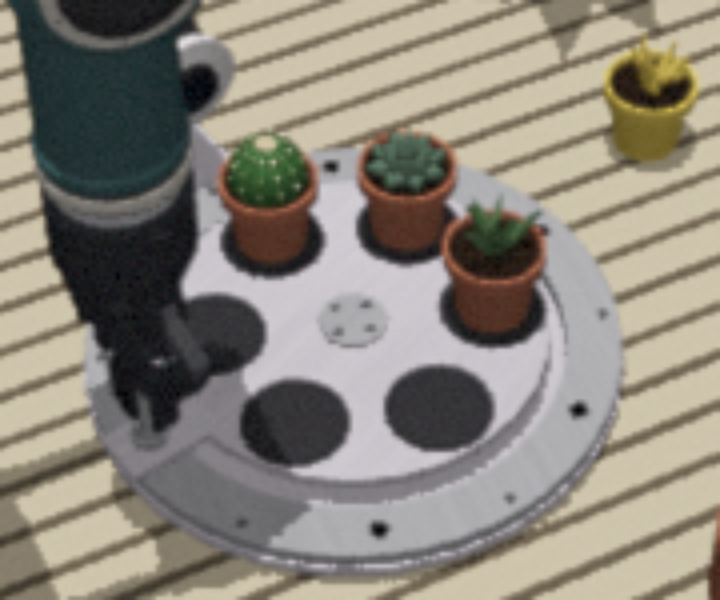

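The platter has turned about 59.8°. The cactus is before the camera and all three plants are in place. I'll lower the knob gently to feel whether the pin enters.

>>> arm_command(steps=[0, 0, 0.06, 0, 0, 0, 0.1, 0, 0, 0.06, 0, 0, 0, 0.1, 0, 0, 0.04, 0, 0, 0, 0.1, 0, 0, 0, 0, 0, 0, 0.1])

```text
time: 20.9
tool_pos: [0.4509, 0.0028, 0.0702]
tcp_rot: [2.406, -2.019, -0.001]
wrist_force: [-4.5, 0.4, -10.3]
width: 0.275
```

The force is 10.3 N at about 7 mm pull, so the pin has entered the hole. I'll lower the rest and release.

>>> arm_command(steps=[0, 0, 0.06, 0, 0, 0, 0.1, 0, 0, 0.06, 0, 0, 0, 0.1, 0, 0, 0.05, 0, 0, 0, 0.1, 0, 0, 0, 0, 0, 0, 0.1])

```text
time: 21.4
tool_pos: [0.4508, 0.003, 0.0653]
tcp_rot: [2.406, -2.019, -0.002]
wrist_force: [-5.3, -0.1, -9.8]
width: 0.275
```

>>> arm_command(steps=[0, 0, 0, 0, 0, 0, 0.3, 0, 0, 0, 0, 0, 0, 0.4, 0, 0, 0, 0, 0, 0, 0.5, 0, 0, 0, 0, 0, 0, 0.55, 0, 0, 0, 0, 0, 0, 0.55], squeeze=30)

```text
time: 22.02
tool_pos: [0.4523, 0.0027, 0.066]
tcp_rot: [-2.406, 2.019, -0.002]
wrist_force: [0.3, 0.4, 0.3]
width: 0.547
```

>>> arm_command(steps=[0, 0, -0.3, 0, 0, 0, 0.55, 0, 0, -0.6, 0, 0, 0, 0.55, 0, 0, -1, 0, 0, 0, 0.55, 0, 0, -1, 0, 0, 0, 0.55, 0, 0, -1, 0, 0, 0, 0.55, 0, 0, -0.3, 0, 0, 0, 0.55, 0, 0, 0, 0, 0, 0, 0.55, 0, 0, 0, 0, 0, 0, 0.55])

```text
time: 23.02
tool_pos: [0.4503, 0.0028, 0.1899]
tcp_rot: [2.405, -2.018, -0.003]
wrist_force: [0.4, 0.4, -0.3]
width: 0.553
```

```bash
python3 - <<'E'
from h import *
from workcell import bot
s=bot.read_state();show(s)
for n in("side","scene"):
    b=bot.read_camera(n)["img"];cv2.imwrite(f"pics/{n}15.png",cv2.resize(b[180:330,230:410],(720,600))[:,:,::-1])
wc=bot.read_camera("wrist");w=wc["img"].copy()
t=np.linspace(0,2*np.pi,100);ax=np.array([.5867,.0275])
for r0,a0,z,rad in((.138,190,.074,.013),(.08,100,.088,.029)):
    q=ax+r0*np.array([np.cos(np.radians(a0)),np.sin(np.radians(a0))])
    pts=np.array([wr_proj(s,wc,[q[0]+rad*np.cos(a),q[1]+rad*np.sin(a),z]) for a in t]);cv2.polylines(w,[np.round(pts*8).astype(int)],True,(255,0,255),1,cv2.LINE_AA,3)
cv2.imwrite("pics/w15.png",w[:,:,::-1])
E
```

```text
t 23.025 p [0.4503 0.0028 0.1899] yaw -80.0 z [-2.4e-03  1.0e-04 -1.0e+00] F [ 0.44  0.45 -0.26] w 0.553 q [-0.05 -0.13  2.12 -0.    1.15  1.35]
```

View pics/scene15.png

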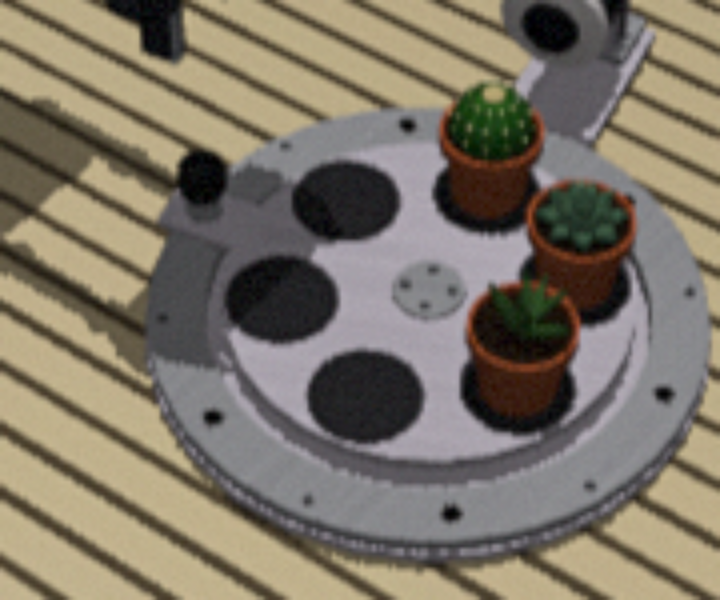

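View pics/side15.png

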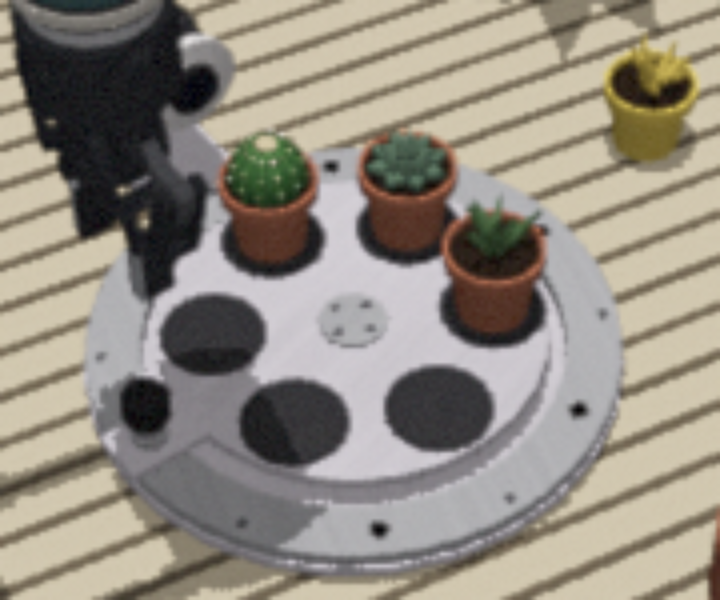

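View pics/w15.png

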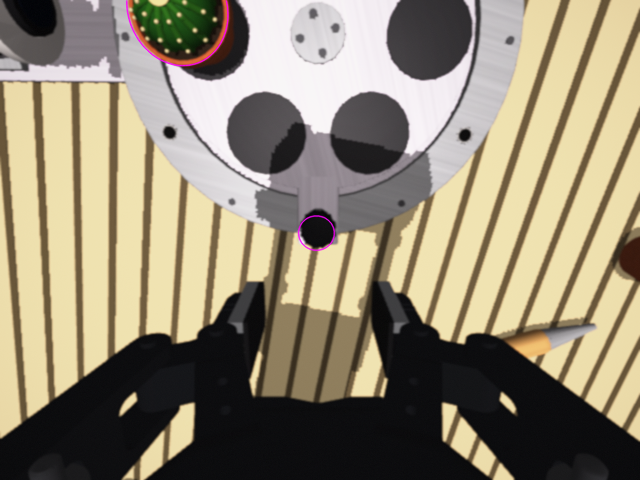

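```bash
python3 - <<'E'
from h import *
from workcell import bot
ims={n:bot.read_camera(n)["img"] for n in("scene","side")}
obs={}
for n in ims:
    f,cx,cy=K[n];X=np.array([.5867+.138*np.cos(np.radians(190)),.0275+.138*np.sin(np.radians(190)),.063]);x=P[n][:,:3].T@(X-P[n][:,3]);e=f*x[:2]/x[2]+[cx,cy]
    g=ims[n].max(2)[int(e[1])-16:int(e[1])+17,int(e[0])-16:int(e[0])+17]<45
    k,l,st,c=cv2.connectedComponentsWithStats(g.astype(np.uint8));j=l[16,16];m=c[j]+[int(e[0])-16,int(e[1])-16]
    print(n,"exp",e.round(2),"obs",m.round(2),st[j]);obs[n]=m
for z in(.058,.063,.068,.072): print(z,[onz(n,*obs[n],z).round(4) for n in obs])
# same for initial pictures
ob={}
for n in ims:
    im=cv2.imread(f"pics/{n}0.png");f,cx,cy=K[n];X=np.array([.5395,-.1022,.063]);x=P[n][:,:3].T@(X-P[n][:,3]);e=f*x[:2]/x[2]+[cx,cy]
    g=im.max(2)[int(e[1])-16:int(e[1])+17,int(e[0])-16:int(e[0])+17]<45
    k,l,st,c=cv2.connectedComponentsWithStats(g.astype(np.uint8));j=l[16,16];print("init",n,e.round(2),c[j]+[int(e[0])-16,int(e[1])-16],st[j])
cv2.imwrite("pics/f.png",ims["side"][:,:,::-1])
E
```

```text
scene exp [280.25 223.75] obs [279.75 224.26] [  6  10  17  15 137]
side exp [265.96 281.18] obs [265.86 281.04] [ 11  10  12  13 125]
0.058 [array([0.4479, 0.0052]), array([0.452 , 0.0078])]
0.063 [array([0.4509, 0.0017]), array([0.4508, 0.0039])]
0.068 [array([ 0.454 , -0.0018]), array([ 4.496e-01, -1.000e-04])]
0.072 [array([ 0.4565, -0.0047]), array([ 0.4486, -0.0032])]
init scene [282.42 272.85] [281.95364238 272.71523179] [ 10  10  13  15 151]
init side [324.94 301.2 ] [324.27118644 301.27118644] [ 11  10  12  14 118]
```

View pics/f.png

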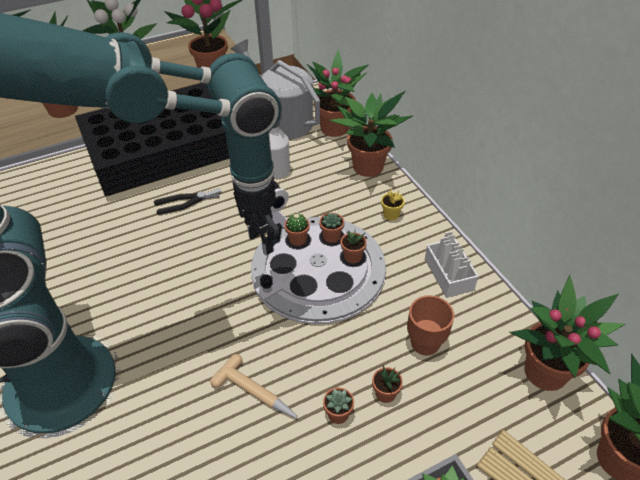

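The two camera rays meet at z ≈ 0.063, so the pin is fully seated. Nothing is touching the robot, so I'll hand in.

```bash
python3 -c "
from workcell import bot
print(bot.finish_job())"
```

```text
the job is handed in; nothing more can be done
None
```

I set the cactus upright in the middle of the empty pad, then pulled the plunger up and turned the platter clockwise about 60° to the next hole. I lowered the pin in, let go and backed off, then handed the job in at about 23 s of the 54 s allowed.

Last checks, all by camera and force readings:
- **Cactus:** it stood centred on its pad to about 1–2 mm before the turn. After the turn it stands before the camera lens.
- **Plunger pin:** the knob centre measures 63 mm high, the pin-in height. The two camera views agree there to about 2 mm. During lowering, the spring force at about 7 mm pull also showed the pin had entered the hole.
- **Other plants and bench:** both plants still stand upright on their pads. The side view shows the other things on the bench that it covers where they were.
- **Forces:** the wrist force read about 14 N at most, pulling the plunger. Setting the pot down pressed about 10 N before I eased off.

No check failed. The only disagreement was one force reading during the pull, slightly lower than expected. I tightened the grip and rechecked before turning, and the camera then showed a full 12 mm pull.

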